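# Pack a bar tight in a welding jig with the right taper key

### The arm

A 6-joint arm with a two-finger parallel gripper is mounted at the origin on the work surface. World frame = base frame: x ahead of the robot, y to its left, z up, the work surface at z = 0. Lengths are in m, angles in degrees, forces in N, time in s.
With the tool pointing down it reaches from about 0.4 to 0.825 m from the base axis. Payload 7 kg.
Tool frame: the origin (TCP) lies between the finger pads; the fingertips stand 19 mm ahead of it and the grasp point (between the pads) is the TCP; z points along the fingers, y is the line along which they close (so a half turn about z gives the same grasp; the last joint's range is limited). The gripper opens to 88 mm and grips with 3 to 60 N. Pads are 19 mm wide; open, the fingers measure 130 mm over their backs; the gripper's body (78 mm by 193 mm) begins 47 mm behind the grasp point.
Start: joints at [93.684, 20.546, 0.682, 0, -70.136, -16.507], TCP at [0.15, 0.658, 0.246] pointing down, gripper open.
Joint ranges: [-176.03, 176.03], [-82.01, 121.73], [-58.28, 71.71], [-173.87, 95.51], [-174.79, -0.11], [-173.66, 173.66]. Speed limits (degrees/s): [136.94, 136.94, 172.46, 180, 180, 180].

### API

Orientations are given as [roll, pitch, yaw] about the fixed x, y, z axes, in that order (R = Rz(yaw) Ry(pitch) Rx(roll)).
In Python, from plant import get_obs, snapshot, close_job, spot_in, spot_point gives the robot as it stands.
- The arm moves only by the tool play_rows, never from a script. Its argument "plan" is a list of rows, each a list of 6 numbers: the shift along the tool's x, y, z in cm, then the turn, a rotation vector about the tool's x, y, z in degrees. A call has 1 to 20 rows; each row shifts and turns the commanded pose from where the row before left it, along the tool's axes as they then stand; what a row does not reach is not made up. A row lasts 1/12 s, in which the tool goes at most 41.7 mm and 7.16 degrees, less where a joint would pass 70% of its speed; a pose out of reach is approached as far as the arm can. A call is refused whole if a number of a shift passes 4.17 or a number of a turn 7.16, either way. A call with a gripper value outside its range is refused whole. "grip" is the finger opening in cm, from 0 to 8.76, set as the call begins (left out, the last holds). The fingers move at their own pace and stop on an object; the grip force is fixed at half the most. Time passes only in rows, so rows that do not move let the fingers close. It gives the time, the measured TCP pose, the force, the opening and the grip force at its end, in the units of the state.
- get_obs(): the state, without advancing time (a new reading comes with each control period).
- snapshot(name): name is "side" or "top" or "wrist"; returns a dict with "frame" (480x640x3 uint8, red, green, blue), "fx", "fy", "cx", "cy" (pixels), "position" and "attitude" of the camera in the world. Camera axes: x right, y down, z forward; pixel columns grow to the right and rows downward; lengths in m; the calibration is good to about 2 mm. The wrist camera is an equidistant fisheye: a pixel r from the principal point sees the ray r / f radians off the axis. A picture is of the moment at which its call begins. There is no depth.
- close_job(): hands the job in; it is judged then, once.
Trained networks look in the newest picture that a camera, given by its name, has taken for a name from the list of things; names that differ only in an ending like _2 or _b are one class to them, and where a whole thing is asked for, a point or a joint stands for the part that bears it (a point fixed in the world has none). Each returns a list of dicts, best first, with "score" (0 to 1); they miss things now and then, are a little off and sometimes report something else, mostly with a low value. They report only what shows in the picture. A call takes as long as a camera call. They do not tell look-alikes from the thing itself.
- spot_in(camera, thing): "position" ([x, y, z] in m, in world coordinates, good to about 4 mm: the middle of the surface that is visible of it).
- spot_point(camera, thing): "position" ([x, y, z] in m, in world coordinates, good to about 4 mm: a listed point, or the origin of a listed thing).
The state is a dict: "clock": time; "joint_pos": joint angles; "qvel": joint speeds; "tau": joint torques, N m; "tool_pos": TCP position; "orientation": TCP orientation; "force": force on the tool from outside, world axes, zero at the start; "moment": the same for the moment, N m; "opening": finger opening in m; "gripper_force": force on a finger pad.
Only numpy, scipy, OpenCV 4.12 (cv2) and the standard library are available. Lean on these libraries where they do the work, as an engineer would, in place of code of your own. Each camera call takes 0.05 s, during which the arm holds its last target. There are 200 camera calls.

### The job

The bar in the leaning jig must not shift when it is tacked: find by trying which of the three taper keys fits the gap between the jig's stop and the bar's end, and leave it there, flat side against the stop, pushed in at least 15 mm and jammed with its collar still standing clear of the jig. The two other keys must hang in their rack at the end, whether or not you tried them, and the hammer, the spray can and the magnet stay where they are.

Things in the scene. Friction and masses are not known exactly. Their poses are not given: they have to be found in the camera images.
- slot: Mouth of the gap in the grey U channel. Origin on the stop's face, midway between the side walls, in the plane of their tops, 125 mm above the bench. z: up out of the slot, leaning 30 degrees from vertical towards the robot; keys go in along -z. x: across, away from the robot. y: from the stop (face y = 0) to the bar. A key flat on the stop has its origin at x 0, y +12 mm and z = its collar's clearance.
- stop_top (a point): Middle of the stop's top, at slot y -22 mm, z 0. Opposite the stop is the dark bar's bevelled end, rigid, 21 to 39 mm from it at the mouth (new each time, not reported) and 2 mm nearer per 10 mm of depth, like the keys' taper. Channel 46 mm wide inside (x), walls 13 mm thick, slot 68 mm deep. A clamp stands 30 mm high on the bar, 56 mm or more beyond the gap; else it is free above.
- slot_floor (a point): Floor of the slot, at slot y +10 mm, z -68 mm. Too thick a key stops at the bar's top edge, nose hardly in; too thin a key sinks till its collar lies on the walls, and is loose; near the limits two keys may do. A key jams where nose thickness + 0.2 x depth = the gap, some mm deeper if pushed hard. 10 to 15 N of push is plenty; it stays when let go.
- jig: The jig's fixed base plate, 180 x 240 x 14 mm, in another place and turned each time. Origin on the bench straight below the slot's origin; x and y as the slot's seen from above.
- rack: Fixed rack, new place and yaw each time; origin at the middle of its underside, z up, foot 120 x 300 mm. Two rails along y, 280 mm long, 14 wide, 46 apart inside, tops 85 mm high; end plates no higher. Keys hang between them, collars on the rails, x along the rack's x and taper to its +y (within 1 degree), some 85 mm apart, in changing order. A key may hang anywhere along the rails.
- key_thin: Thin aluminium taper key, about 0.22 kg. Origin under the collar, below the head's middle; z up, nose at z -60 mm. Wedge part 40 mm wide (x), 16 mm thick (y) at the nose, 28 at the collar: flat face at y -12, taper on the +y face; nose bevelled 2 mm on the flat side over 8 mm. Collar 64 mm (x) x 28 (y, from -12) x 8 high, then a grip head 40 (x) x 24 (y, -12 to 12), its top at z 50. Heads alike.
- key_mid: Middle aluminium taper key, about 0.27 kg. Origin under the collar, below the head's middle; z up, nose at z -60 mm. Wedge part 40 mm wide (x), 23 mm thick (y) at the nose, 35 at the collar: flat face at y -12, taper on the +y face; nose bevelled 2 mm on the flat side over 8 mm. Collar 64 mm (x) x 35 (y, from -12) x 8 high, then a grip head 40 (x) x 24 (y, -12 to 12), its top at z 50. Heads alike.
- key_thick: Thick aluminium taper key, about 0.32 kg. Origin under the collar, below the head's middle; z up, nose at z -60 mm. Wedge part 40 mm wide (x), 30 mm thick (y) at the nose, 42 at the collar: flat face at y -12, taper on the +y face; nose bevelled 2 mm on the flat side over 8 mm. Collar 64 mm (x) x 42 (y, from -12) x 8 high, then a grip head 40 (x) x 24 (y, -12 to 12), its top at z 50. Heads alike.
- hammer: Bystander: a hammer lying on the bench. Origin at its underside. Leave alone.
- spray_can: Bystander: a standing white can, 58 mm across and 150 mm high. Origin at the centre of its foot. Leave alone.
- magnet: Bystander: a flat dark welding magnet, 100 x 60 x 22 mm. Origin at the centre of its underside. Leave alone.
There are look-alikes about, which are no part of the job. What is shaped like the key_mid but black, green or turquoise is not meant.

How it is judged (in metres and radians):
At the end, for the whole second after the job is handed in: One key in the slot, collar 2.5 to 48 mm clear, within 7 mm of the slot's middle across, origin 8 to 16 mm from the stop, aligned within 0.12 rad; the other two hang in the rack (collar within 4 mm of rail height, 12 mm of its middle line, upright within 0.1 rad); keys at rest (((z of key_thin in the frame of slot between 0.0025 and 0.048 m and x of key_thin in the frame of slot between -0.007 and 0.007 m and y of key_thin in the frame of slot between 0.008 and 0.016 m and angle between the z axis of key_thin and the z axis of slot, either way round below 0.12 rad and angle between the x axis of key_thin and the x axis of slot, either way round below 0.12 rad and z of key_mid in the frame of rack between 0.081 and 0.089 m and x of key_mid in the frame of rack between -0.012 and 0.012 m and y of key_mid in the frame of rack between -0.145 and 0.145 m and angle between each of key_mid, key_thick's own z axis and vertical below 0.1 rad and z of key_thick in the frame of rack between 0.081 and 0.089 m and x of key_thick in the frame of rack between -0.012 and 0.012 m and y of key_thick in the frame of rack between -0.145 and 0.145 m) or (z of key_mid in the frame of slot between 0.0025 and 0.048 m and x of key_mid in the frame of slot between -0.007 and 0.007 m and y of key_mid in the frame of slot between 0.008 and 0.016 m and angle between the z axis of key_mid and the z axis of slot, either way round below 0.12 rad and angle between the x axis of key_mid and the x axis of slot, either way round below 0.12 rad and z of key_thin in the frame of rack between 0.081 and 0.089 m and x of key_thin in the frame of rack between -0.012 and 0.012 m and y of key_thin in the frame of rack between -0.145 and 0.145 m and angle between each of key_thin, key_thick's own z axis and vertical below 0.1 rad and z of key_thick in the frame of rack between 0.081 and 0.089 m and x of key_thick in the frame of rack between -0.012 and 0.012 m and y of key_thick in the frame of rack between -0.145 and 0.145 m) or (z of key_thick in the frame of slot between 0.0025 and 0.048 m and x of key_thick in the frame of slot between -0.007 and 0.007 m and y of key_thick in the frame of slot between 0.008 and 0.016 m and angle between the z axis of key_thick and the z axis of slot, either way round below 0.12 rad and angle between the x axis of key_thick and the x axis of slot, either way round below 0.12 rad and z of key_thin in the frame of rack between 0.081 and 0.089 m and x of key_thin in the frame of rack between -0.012 and 0.012 m and y of key_thin in the frame of rack between -0.145 and 0.145 m and angle between each of key_thin, key_mid's own z axis and vertical below 0.1 rad and z of key_mid in the frame of rack between 0.081 and 0.089 m and x of key_mid in the frame of rack between -0.012 and 0.012 m and y of key_mid in the frame of rack between -0.145 and 0.145 m)) and linear speed of each of key_thin, key_mid, key_thick below 0.01 m/s); the robot touches nothing.
It fails at once if the hammer is disturbed (moved more than 25 mm) (distance of hammer from where it was at the start of the episode above 0.025 m).
It fails at once if the spray can is disturbed (moved more than 25 mm) (distance of spray_can from where it was at the start of the episode above 0.025 m).
It fails at once if the magnet is disturbed (moved more than 25 mm) (distance of magnet from where it was at the start of the episode above 0.025 m).
It also fails if it takes over 72 s, if anything falls off the work surface, if the arm or the gripper's body presses on something with over 40 N, if the wrist force passes 120 N, or if a joint passes its speed limit or range.

## Working session

There is one attempt and no reset: what is moved stays moved. The work goes in short steps, Python scripts to look and compute and a tool call to move; the robot and the scene stay as the last step left them, time stands still between calls to the robot, and variables do not carry over. Pictures are saved under pics/ and viewed, at most 10 in all, crops included, and the job is handed in when it is done.

Besides the shell and the picture viewer there is one more tool, called after ">>>" by a JSON object that holds its "name" and its "arguments", one argument or row to a line. play_rows: Moves the arm, as the interface text tells. Its arguments: {"type":"object","properties":{"plan":{"type":"array","items":{"type":"array","items":{"type":"number"}}},"grip":{"type":"number"}},"required":["plan"]}

```bash
mkdir -p pics; python3 - <<'E'
from plant import *
import cv2,numpy as np
o=get_obs();print(o['clock'],o['tool_pos'],o['orientation'],o['opening'])
for c in ['top','side']:
    s=snapshot(c);cv2.imwrite(f'pics/{c}0.png',s['frame'][:,:,::-1]);print(c,s['fx'],s['position'],s['attitude'])
    for t in ['slot','stop_top','slot_floor','jig','rack','key_thin','key_mid','key_thick','hammer','spray_can','magnet']:
        print(t,[(np.round(d['position'],3).tolist(),round(d['score'],2)) for d in spot_point(c,t)[:5]])
E
```

```text
0.0 [0.14970028 0.65771246 0.24462284] [ 1.79905361e+02 -6.32840390e-03 -1.28278131e+01] 0.08774994543909063
top 434.0607363603153 [0.41452868 0.08411816 0.96853449] [-171.38841363    0.37770247  -91.34041283]
slot [([0.519, -0.234, 0.122], 0.64), ([0.758, 0.257, 0.003], 0.38), ([0.481, 0.246, 0.0], 0.25)]
stop_top [([0.52, -0.261, 0.124], 0.86)]
slot_floor [([0.559, -0.229, 0.071], 0.77)]
jig [([0.519, -0.234, 0.001], 0.78)]
rack [([0.48, 0.243, -0.0], 0.83)]
key_thin [([0.489, 0.332, 0.084], 0.95), ([0.484, 0.162, 0.089], 0.46)]
key_mid [([0.342, 0.26, 0.058], 0.92), ([0.355, 0.14, 0.056], 0.77), ([0.327, 0.411, 0.06], 0.77), ([0.48, 0.244, 0.083], 0.58)]
key_thick [([0.483, 0.165, 0.091], 0.7), ([0.479, 0.246, 0.086], 0.62)]
hammer [([0.759, 0.26, -0.0], 0.96), ([0.487, 0.333, 0.084], 0.35), ([0.522, -0.238, 0.125], 0.19)]
spray_can []
magnet [([0.728, -0.243, 0.0], 0.77)]
side 601.0751555579488 [ 0.1431583  -0.65078594  0.87260785] [-132.38852413   -0.40415075  -29.87224875]
slot [([0.519, -0.238, 0.125], 0.59)]
stop_top [([0.516, -0.256, 0.122], 0.62)]
slot_floor []
jig [([0.521, -0.24, 0.003], 0.75)]
rack [([0.483, 0.244, -0.004], 0.93)]
key_thin [([0.486, 0.334, 0.084], 0.67), ([0.481, 0.245, 0.086], 0.49)]
key_mid [([0.328, 0.409, 0.059], 0.84), ([0.482, 0.242, 0.088], 0.83), ([0.356, 0.138, 0.058], 0.83), ([0.34, 0.26, 0.058], 0.76)]
key_thick [([0.48, 0.167, 0.089], 0.91)]
hammer [([0.755, 0.258, -0.002], 0.82)]
spray_can [([0.743, 0.012, 0.001], 0.92)]
magnet [([0.725, -0.244, 0.001], 0.75), ([0.48, 0.165, 0.086], 0.22)]
```

View pics/top0.png

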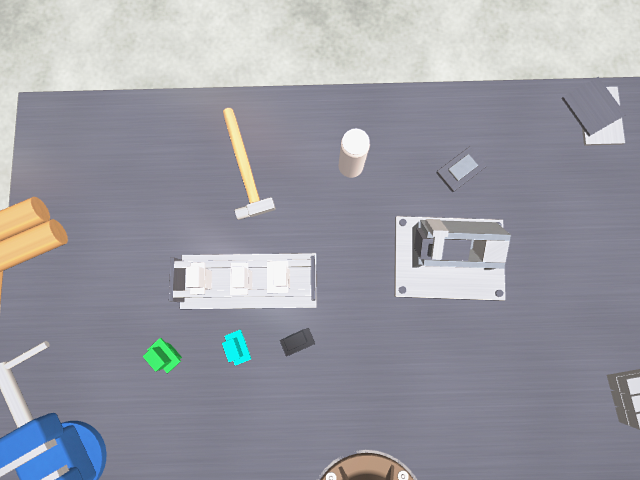

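View pics/side0.png

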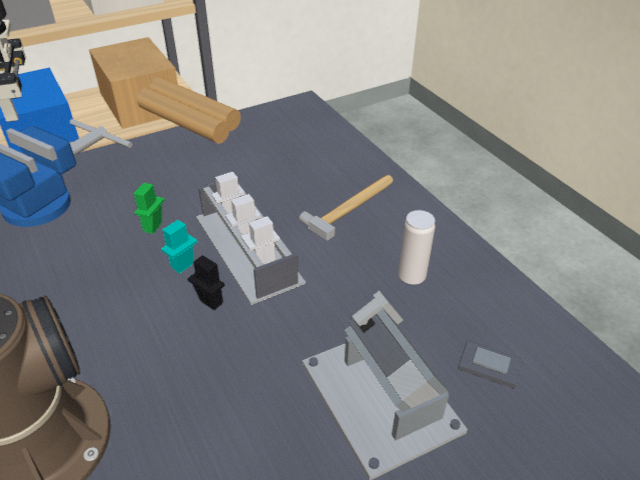

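```bash
python3 - <<'E'
import cv2,numpy as np
a=cv2.imread('pics/top0.png')
r=cv2.resize(a[245:315,165:325],(800,350),interpolation=cv2.INTER_CUBIC)
b=cv2.imread('pics/side0.png')
j=cv2.resize(a[210:275,405:515],(423,250),interpolation=cv2.INTER_CUBIC)
k=cv2.resize(b[285:395,335:455],(273,250),interpolation=cv2.INTER_CUBIC)
c=np.zeros((600,800,3),np.uint8);c[:350]=r;c[350:,:423]=j;c[350:,430:703]=k
cv2.imwrite('pics/c1.png',c)
E
```

```text
(no output)
```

View pics/c1.png

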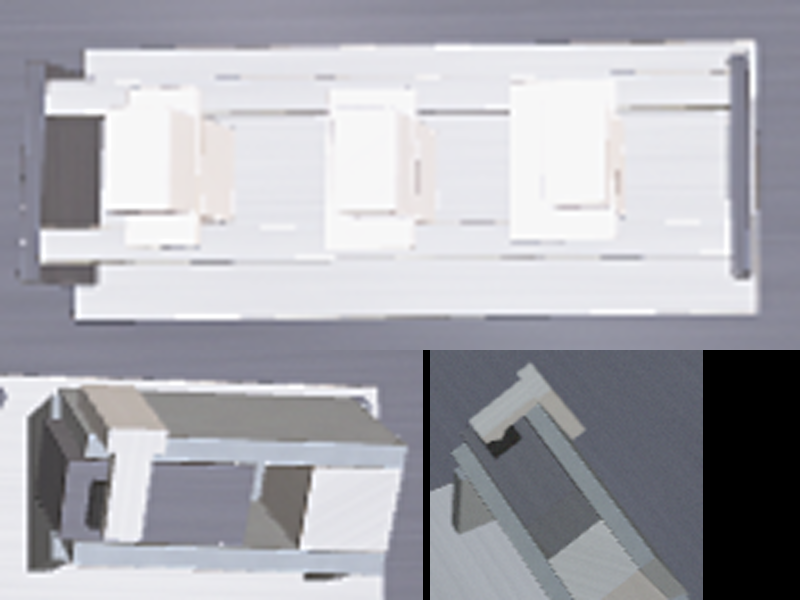

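```bash
cat > h.py <<'E'
from plant import *
import cv2,numpy as np
from scipy.spatial.transform import Rotation as R
def ray(s,u,v):
    x,y=u-s['cx'],v-s['cy']
    return np.array([x/s['fx'],y/s['fy'],1.])
def onplane(s,u,v,z):
    d=R.from_euler('xyz',s['attitude'],degrees=True).apply(ray(s,u,v));p=np.array(s['position']);return p+d*(z-p[2])/d[2]
def proj(s,p):
    q=R.from_euler('xyz',s['attitude'],degrees=True).inv().apply(np.array(p)-s['position']);return np.array([s['cx']+s['fx']*q[0]/q[2],s['cy']+s['fy']*q[1]/q[2]])
def plan(pos,rot,o=None):
    """shift (cm, current tool axes) and rotvec (deg) from measured pose to pos, rot"""
    o=o or get_obs();A=R.from_euler('xyz',o['orientation'],degrees=True)
    return np.round(A.inv().apply(np.array(pos)-o['tool_pos'])*100,2),np.round((A.inv()*rot).as_rotvec(degrees=True),2)
E
python3 - <<'E'
from h import *
s=snapshot('top');g=cv2.GaussianBlur(cv2.cvtColor(s['frame'],cv2.COLOR_RGB2GRAY),(3,3),0).astype(float)
def bottom(u0,u1,v0,v1,z):
    P=[]
    for u in range(u0,u1):
        c=g[v0:v1,u];i=np.argmin(np.diff(c));a=np.diff(c);k=np.arange(max(i-2,0),min(i+3,len(a)));w=np.maximum(-a[k],0)
        P.append(onplane(s,u,v0+(k*w).sum()/w.sum()+.5,z))
    P=np.array(P);q=np.polyfit(P[:,1],P[:,0],1);r=P[:,0]-np.polyval(q,P[:,1]);m=abs(r)<.002;q=np.polyfit(P[m,1],P[m,0],1);return q,-np.degrees(np.arctan(q[0])),m.mean(),P[0],P[-1]
def leftright(v0,v1,u0,u1,z,sg):
    P=[]
    for v in range(v0,v1):
        a=sg*np.diff(g[v,u0:u1]);i=np.argmax(a);k=np.arange(max(i-2,0),min(i+3,len(a)));w=np.maximum(a[k],0)
        P.append(onplane(s,u0+(k*w).sum()/w.sum()+.5,v,z))
    P=np.array(P);q=np.polyfit(P[:,0],P[:,1],1);return q,np.degrees(np.arctan(q[0])),P[0],P[-1]
for zz in (.0,.012): print('rack',zz,bottom(190,310,302,315,zz))
print('jig bottom',bottom(405,495,290,306,.014))
print('jig left',leftright(235,285,388,405,.014,1))
print('jig right',leftright(270,290,495,515,.014,-1))
E
```

```text
rack 0.0 (array([0.01132914, 0.420421  ]), np.float64(-0.6490841575340702), np.float64(1.0), array([0.42525679, 0.37489821, 0.        ]), array([0.42125163, 0.11167271, 0.        ]))
rack 0.012 (array([0.01132914, 0.42033619]), np.float64(-0.6490841575341235), np.float64(1.0), array([0.42512387, 0.37129548, 0.012     ]), array([0.42116834, 0.11133132, 0.012     ]))
jig bottom (array([0.05862853, 0.44554923]), np.float64(-3.3553265878581695), np.float64(1.0), array([ 0.43989977, -0.09862385,  0.014     ]), array([ 0.42898121, -0.29170356,  0.014     ]))
jig left (array([-0.05658488, -0.05250734]), np.float64(-3.238621263029723), array([ 0.57615835, -0.08509495,  0.014     ]), array([ 0.46731922, -0.07898315,  0.014     ]))
jig right (array([-0.06101914, -0.28961584]), np.float64(-3.491809672184464), array([ 0.49230753, -0.31954172,  0.014     ]), array([ 0.45076227, -0.3168986 ,  0.014     ]))
```

>>> {"name": "play_rows", "arguments": {
  "plan": [
    [0,0,0,0,0,7.08],
    [0,0,0,0,0,7.08],
    [0,0,0,0,0,7.08],
    [0,0,0,0,0,7.08],
    [0,0,0,0,0,7.08],
    [0,0,0,0,0,7.08],
    [0,0,0,0,0,7.08],
    [0,0,0,0,0,7.08],
    [0,0,0,0,0,7.08],
    [0,0,0,0,0,7.08],
    [0,0,0,0,0,7.08]
  ]
}}

```text
clock: 2.17
tool_pos: [0.1498, 0.6581, 0.2456]
orientation: [180.0, 0.0, -91.1]
force: [-0.3, -0.4, -0.6]
opening: 0.088
gripper_force: 0.0
```

>>> {"name": "play_rows", "arguments": {
  "plan": [
    [2.96,-2.38,-0.2,0,0,0],
    [2.96,-2.38,-0.2,0,0,0],
    [2.96,-2.38,-0.2,0,0,0],
    [2.96,-2.38,-0.2,0,0,0],
    [2.96,-2.38,-0.2,0,0,0],
    [2.96,-2.38,-0.2,0,0,0],
    [2.96,-2.38,-0.2,0,0,0],
    [2.96,-2.38,-0.2,0,0,0],
    [2.96,-2.38,-0.2,0,0,0],
    [2.96,-2.38,-0.2,0,0,0],
    [2.96,-2.38,-0.2,0,0,0],
    [2.96,-2.38,-0.2,0,0,0],
    [2.96,-2.38,-0.2,0,0,0],
    [2.96,-2.38,-0.2,0,0,0]
  ]
}}

```text
clock: 3.33
tool_pos: [0.4787, 0.2381, 0.2741]
orientation: [-180.0, 0.0, -90.7]
force: [1.1, 1.1, -0.1]
opening: 0.0876
gripper_force: 0.0
```

```bash
python3 - <<'E'
from h import *
o=get_obs();print(o['clock'],o['tool_pos'],o['orientation'],o['joint_pos'])
s=snapshot('wrist');cv2.imwrite('pics/w1.png',s['frame'][:,:,::-1]);print(s['fx'],s['cx'],s['position'],s['attitude'])
for t in ['rack','key_thin','key_mid','key_thick']:
    print(t,[(np.round(d['position'],4).tolist(),round(d['score'],2)) for d in spot_point('wrist',t)[:5]])
E
```

```text
3.3333 [0.47873977 0.23805133 0.27412399] [-1.79962168e+02  3.92671637e-02 -9.06877825e+01] [ 4.74625212e+01  6.20213790e+00 -1.44780027e+01  2.11987388e-03
 -6.92653689e+01 -4.81510663e+01]
371.64829954431775 312.668161900779 [0.4767885  0.15960679 0.41398701] [ 1.63325080e+02 -1.95946664e-02  1.79347194e+02]
rack [([0.4791, 0.2468, 0.0025], 0.87)]
key_thin [([0.4845, 0.3332, 0.0877], 0.79)]
key_mid [([0.4832, 0.2446, 0.0842], 0.81), ([0.3425, 0.2602, 0.0624], 0.79), ([0.3583, 0.1372, 0.0621], 0.64)]
key_thick [([0.4819, 0.1626, 0.0855], 0.97)]
```

View pics/w1.png

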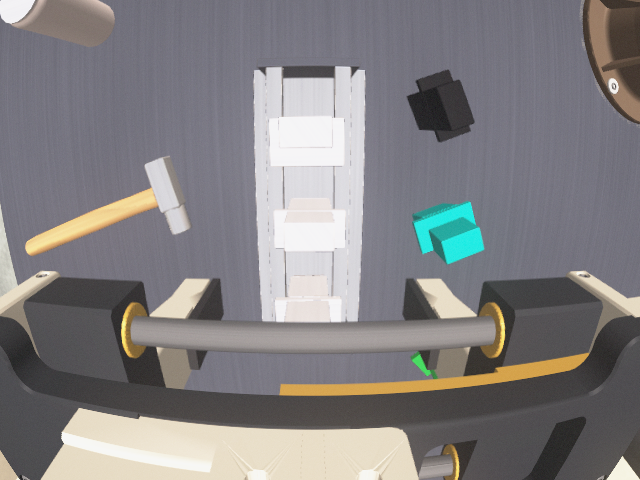

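>>> {"name": "play_rows", "arguments": {
  "plan": [
    [-0.3,-0.2,2.5,0,0,0],
    [-0.3,-0.2,2.5,0,0,0],
    [0,0,2,0,0,0],
    [0,0,0,0,0,0],
    [0,0,0,0,0,0]
  ]
}}

```text
clock: 4.0
tool_pos: [0.4811, 0.2462, 0.2032]
orientation: [179.9, -0.1, -90.6]
force: [0.4, -0.0, 1.2]
opening: 0.0877
gripper_force: 0.0
```

```bash
python3 - <<'E'
from h import *
o=get_obs();print(o['clock'],o['tool_pos'],o['orientation'],o['force'])
print(plan([.483,.2443,.117],R.from_euler('xyz',[180,0,-90.65],degrees=True)))
E
```

```text
4.0 [0.48114321 0.24624703 0.20316878] [ 1.79925097e+02 -1.01451084e-01 -9.05929596e+01] [ 0.43911349 -0.02059509  1.16890635]
(array([ 0.18, -0.2 ,  8.62]), array([ 0.07, -0.1 ,  0.06]))
```

>>> {"name": "play_rows", "arguments": {
  "plan": [
    [0.1,-0.1,2.2,0,0,0],
    [0.1,-0.1,2.2,0,0,0],
    [0,0,2.2,0,0,0],
    [0,0,2.0,0,0,0],
    [0,0,0,0,0,0],
    [0,0,0,0,0,0]
  ]
}}

```text
clock: 4.5
tool_pos: [0.4842, 0.2443, 0.1186]
orientation: [-180.0, -0.0, -90.6]
force: [0.1, 0.7, 0.4]
opening: 0.0879
gripper_force: 0.0
```

>>> {"name": "play_rows", "arguments": {
  "grip": 3.0,
  "plan": [
    [0,0,0,0,0,0],
    [0,0,0,0,0,0],
    [0,0,0,0,0,0],
    [0,0,0,0,0,0],
    [0,0,0,0,0,0],
    [0,0,0,0,0,0],
    [0,0,0,0,0,0],
    [0,0,0,0,0,0]
  ]
}}

```text
clock: 5.17
tool_pos: [0.4838, 0.2435, 0.1176]
orientation: [180.0, -0.0, -90.7]
force: [-2.6, -0.7, 0.3]
opening: 0.0396
gripper_force: 8.4
```

>>> {"name": "play_rows", "arguments": {
  "plan": [
    [0,0,-1,0,0,0],
    [0,0,-3,0,0,0],
    [0,0,-4,0,0,0],
    [0,0,-4,0,0,0],
    [0,0,-3,0,0,0],
    [0,0,0,0,0,0]
  ]
}}

```text
clock: 5.67
tool_pos: [0.4865, 0.2451, 0.2753]
orientation: [-179.5, 0.4, -90.7]
force: [0.8, 1.4, -1.8]
opening: 0.0398
gripper_force: 30.0
```

```bash
cat >> h.py <<'E'
O=np.array([.519,-.236,.125]);S=R.from_euler('z',-3.35,degrees=True)*R.from_euler('y',-30,degrees=True)
T=S*R.from_matrix(np.array([[0,-1,0],[-1,0,0],[0,0,-1]]).T)
H=np.array([0,0,.0326])
def slotpose(k): return O+S.apply(np.array(k)+H)
def inslot(o): return S.inv().apply(np.array(o['tool_pos'])-O)-H
E
python3 - <<'E'
from h import *
print(S.as_matrix().round(3))
o=get_obs();print(o['clock'],o['tool_pos'],o['orientation'],o['force'],o['opening'],o['gripper_force'])
p=slotpose([0,.0125,.12]);print(p,T.as_euler('xyz',degrees=True));print(plan(p,T))
E
```

```text
[[ 0.865  0.058 -0.499]
 [-0.051  0.998  0.029]
 [ 0.5   -0.     0.866]]
5.6667 [0.48649297 0.24505977 0.27534084] [-179.48639677    0.36476225  -90.65129873] [ 0.77290863  1.36628975 -1.83690164] 0.03976394234673943 29.99801069498062
[ 0.44356082 -0.21906275  0.25715548] [-1.50000000e+02  1.27222187e-14 -9.33500000e+01]
(array([46.47,  3.78,  1.49]), array([29.49,  1.07,  2.54]))
```

>>> {"name": "play_rows", "arguments": {
  "plan": [
    [2.0,0.29,0,0,0,0],
    [3.5,0.29,0,0,0,0],
    [3.7,0.29,0,0,0,0],
    [3.7,0.29,0,0,0,0],
    [3.7,0.29,0,0,0,0],
    [3.7,0.29,0,0,0,0],
    [3.7,0.29,0,0,0,0],
    [3.7,0.29,0,0,0,0],
    [3.7,0.29,0,0,0,0],
    [3.7,0.29,0,0,0,0],
    [3.7,0.29,0,0,0,0],
    [3.5,0.29,0,0,0,0],
    [2.5,0.3,0,0,0,0],
    [1.4,0,0,0,0,0]
  ]
}}

```text
clock: 6.83
tool_pos: [0.4385, -0.2204, 0.2669]
orientation: [179.9, 0.0, -90.8]
force: [0.0, 0.6, -2.8]
opening: 0.0395
gripper_force: 30.0
```

>>> {"name": "play_rows", "arguments": {
  "plan": [
    [0,0,0,5,0.2,0.5],
    [0,0,0,5,0.2,0.5],
    [0,0,0,5,0.2,0.5],
    [0,0,0,5,0.2,0.5],
    [0,0,0,5,0.2,0.5],
    [0,0,0,4.5,0.1,0],
    [0,0,0,0,0,0],
    [0,0,0,0,0,0]
  ]
}}

```text
clock: 7.5
tool_pos: [0.4383, -0.2179, 0.2667]
orientation: [-150.6, -0.5, -93.4]
force: [-0.3, -0.1, -2.1]
opening: 0.04
gripper_force: 30.0
```

```bash
python3 - <<'E'
from h import *
o=get_obs();print(o['clock'],o['tool_pos'],o['orientation'],o['force'],o['opening'])
print(inslot(o)*1000,plan(slotpose([0,.0125,.085]),T))
ims=[]
for c in ['wrist','side','top']:
    s=snapshot(c);cv2.imwrite(f'pics/{c}2.png',s['frame'][:,:,::-1])
    for t in ['slot','stop_top','slot_floor','jig','key_mid']:
        print(c,t,[(np.round(d['position'],4).tolist(),round(d['score'],2)) for d in spot_point(c,t)[:4]])
E
```

```text
7.5 [ 0.43830371 -0.21794628  0.26670056] [-150.61721031   -0.52174449  -93.39586847] [-0.29238006 -0.14997159 -2.14697347] 0.04000980999262264
[  0.17103089  13.30736665 130.92297291] (array([ 0.04, -0.03,  4.59]), array([ 0.62, -0.48,  0.22]))
wrist slot [([0.5218, -0.236, -0.0], 0.58)]
wrist stop_top [([0.5215, -0.2596, 0.1263], 0.95)]
wrist slot_floor [([0.5514, -0.2248, 0.0661], 0.65), ([0.5209, -0.2355, 0.1235], 0.2)]
wrist jig [([0.5211, -0.2376, 0.0026], 0.86)]
wrist key_mid [([0.4554, -0.2196, 0.2386], 0.81)]
side slot [([0.5207, -0.237, 0.1228], 0.65)]
side stop_top [([0.5182, -0.2555, 0.1233], 0.81)]
side slot_floor []
side jig [([0.5201, -0.2362, -0.0027], 0.62)]
side key_mid [([0.3532, 0.1364, 0.0607], 0.9), ([0.4552, -0.2164, 0.2422], 0.77), ([0.3394, 0.2617, 0.0609], 0.57)]
top slot [([0.5219, -0.2359, 0.1232], 0.74), ([0.7605, 0.2605, 0.001], 0.22)]
top stop_top []
top slot_floor [([0.5527, -0.2251, 0.0702], 0.75), ([0.5191, -0.2353, 0.0009], 0.74)]
top jig [([0.519, -0.238, -0.0016], 0.72)]
top key_mid [([0.3265, 0.4098, 0.0622], 0.91), ([0.4529, -0.2184, 0.2377], 0.76), ([0.3545, 0.1355, 0.0581], 0.64), ([0.3428, 0.2595, 0.0557], 0.61)]
```

View pics/wrist2.png

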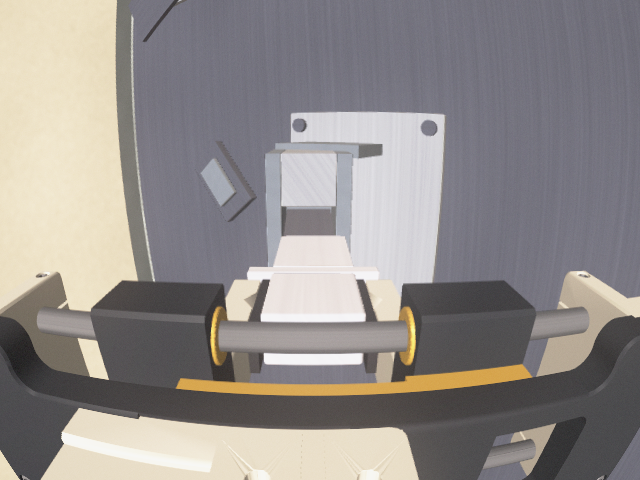

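```bash
cat >> h.py <<'E'
def fray(s,u,v):
    x,y=(u-s['cx'])/s['fx'],(v-s['cy'])/s['fy'];r=np.hypot(x,y);d=np.array([x*np.sin(r)/r,y*np.sin(r)/r,np.cos(r)])
    return R.from_euler('xyz',s['attitude'],degrees=True).apply(d)
def fslot(s,u,v,z):
    p=S.inv().apply(np.array(s['position'])-O);d=S.inv().apply(fray(s,u,v));return (p+d*(z-p[2])/d[2])*1000
E
python3 - <<'E'
from h import *
s=snapshot('wrist');g=cv2.cvtColor(s['frame'],cv2.COLOR_RGB2GRAY).astype(int)
for v in (170,185,200,215,225):
    d=np.diff(g[v]);print(v,[(u,int(d[u])) for u in range(255,365) if abs(d[u])>7])
for v in (270,276,320,355):
    d=np.diff(g[v]);print(v,[(u,int(d[u])) for u in range(235,390) if abs(d[u])>14])
for u in (300,310,320):
    d=np.diff(g[:,u]);print('col',u,[(v,int(d[v])) for v in range(140,300) if abs(d[v])>7])
for u,v in((266,200),(280,170),(280,200),(337,170),(337,200),(352,200),(309,207)): print(u,v,fslot(s,u,v,0).round(1))
for u,v in((248,273),(378,273)): print(u,v,fslot(s,u,v,.139).round(1))
E
```

```text
170 [(267, 34), (268, 13), (282, -10), (283, 8), (284, 41), (338, -29), (354, 8), (355, 40)]
185 [(268, 30), (269, 8), (282, -14), (283, -18), (284, 72), (338, -70), (339, 21), (340, 10), (355, 50)]
200 [(255, 20), (256, 9), (268, 58), (282, -13), (283, -20), (284, 78), (337, -8), (338, -46), (339, 8), (340, 11), (354, 50)]
215 [(268, 27), (269, 18), (282, -11), (283, -36), (284, -44), (288, 19), (289, 10), (338, 39), (339, 14), (353, -11), (354, 50)]
225 [(269, 37), (270, 8), (282, -10), (283, -25), (284, -50), (286, 10), (287, 21), (337, -8), (338, 54), (339, 13), (353, 8), (354, 40)]
270 [(247, 62), (248, 34), (377, -15)]
276 [(246, 78), (247, 30), (353, -15), (354, 16), (355, 20)]
320 [(246, -23), (247, -69), (248, -25), (259, 52), (260, 120), (364, -63), (365, -80), (376, 51), (377, 46), (378, 17)]
355 [(258, -18), (262, 47), (263, 122), (361, -33), (362, -70), (363, -60), (376, 31), (377, 42), (378, 15)]
col 300 [(141, -59), (142, 15), (143, 8), (151, 8), (152, 21), (205, -54), (206, 16), (207, -20), (208, -20), (209, -10), (234, 52), (235, 41), (236, 10), (265, 14), (266, -9), (272, -21), (273, 13)]
col 310 [(140, -28), (141, -29), (142, 10), (143, 15), (151, 10), (152, 19), (205, -51), (206, 16), (207, -12), (208, -26), (209, -17), (234, 52), (235, 42), (236, 11), (265, 18), (266, -10), (272, -22), (273, 11)]
col 320 [(140, -21), (141, -49), (142, 8), (143, 18), (151, 11), (152, 18), (205, -48), (206, 13), (207, -11), (208, -24), (209, -14), (234, 49), (235, 44), (236, 10), (265, 18), (266, -9), (272, -20), (273, 9)]
266 200 [39.4 -6.7  0. ]
280 170 [ 27.4 -31.8   0. ]
280 200 [27.7 -6.7  0. ]
337 170 [-19.4 -31.9   0. ]
337 200 [-19.8  -6.8   0. ]
352 200 [-32.4  -6.9   0. ]
309 207 [ 3.5 -0.7  0. ]
248 273 [ 32.9   2.8 139. ]
378 273 [-29.9   2.7 139. ]
```

>>> {"name": "play_rows", "arguments": {
  "plan": [
    [0.2,0,1,0.6,-0.45,0.2],
    [0,0,2,0,0,0],
    [0,0,2,0,0,0],
    [0,0,1,0,0,0],
    [0,0,0,0,0,0],
    [0,0,0,0,0,0]
  ]
}}

```text
clock: 8.95
tool_pos: [0.4701, -0.2218, 0.2151]
orientation: [-150.0, -0.0, -93.3]
force: [0.0, 0.0, -2.7]
opening: 0.0398
gripper_force: 30.0
```

```bash
python3 - <<'E'
from h import *
o=get_obs();print(o['clock'],o['tool_pos'],o['orientation'],o['force'],o['opening'])
print(inslot(o)*1000,plan(slotpose([0,.0113,.085]),T))
s=snapshot('wrist');a=s['frame'][:,:,::-1]
b=snapshot('top')['frame'][200:280,400:520,::-1]
g=cv2.cvtColor(s['frame'],cv2.COLOR_RGB2GRAY).astype(int)
for v in (170,200,272,320):
    d=np.diff(g[v]);print(v,[(u,int(d[u])) for u in range(235,400) if abs(d[u])>20])
d=np.diff(g[:,310]);print([(v,int(d[v])) for v in range(140,300) if abs(d[v])>7])
c=np.zeros((600,800,3),np.uint8);c[:,:450]=cv2.resize(a[140:340,240:390],(450,600),interpolation=cv2.INTER_CUBIC);c[:230,455:800]=cv2.resize(b,(345,230),interpolation=cv2.INTER_CUBIC)
e=snapshot('side')['frame'][250:400,330:470,::-1];c[240:600,460:796]=cv2.resize(e,(336,360),interpolation=cv2.INTER_CUBIC)
cv2.imwrite('pics/c3.png',c)
E
```

```text
8.95 [ 0.47014564 -0.22175328  0.2151434 ] [-1.49983301e+02 -3.99590328e-02 -9.33262106e+01] [ 0.03104772  0.01963159 -2.71964005] 0.039768358383320754
[ 2.11390279 11.36755966 70.26817242] (array([ 0.01,  0.21, -1.47]), array([-0.02, -0.02,  0.04]))
170 [(258, 23), (276, -27), (277, 48), (347, -70), (348, 35), (367, 61)]
200 [(259, 46), (277, -51), (278, 76), (346, -74), (347, 32), (366, 43)]
272 [(246, 63), (247, 41)]
320 [(246, -24), (247, -65), (248, -29), (259, 46), (260, 125), (364, -63), (365, -80), (376, 50), (377, 42), (397, -24)]
[(142, -29), (143, -34), (146, 17), (147, 8), (159, 31), (224, -21), (225, -46), (226, -18), (234, 48), (235, 43), (236, 11), (265, 13), (266, -11), (272, -24), (273, 14)]
```

View pics/c3.png

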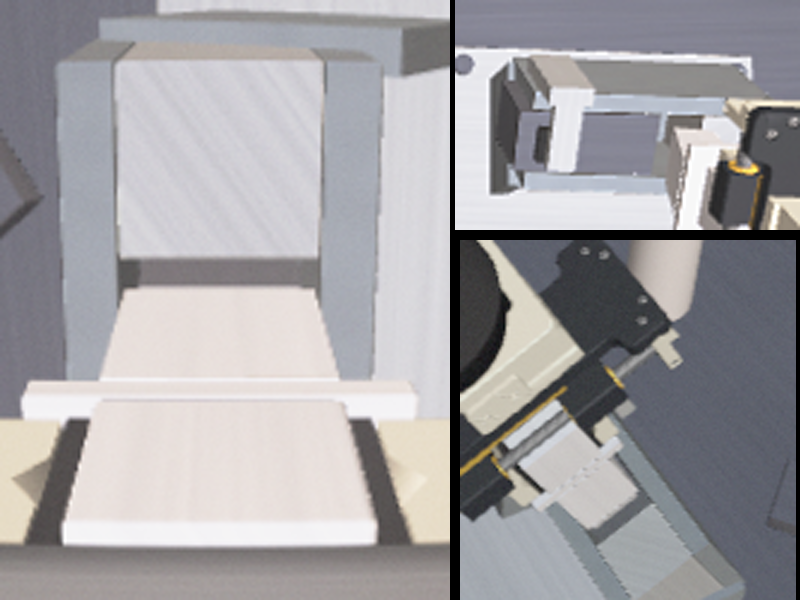

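```bash
python3 - <<'E'
from h import *
s=snapshot('wrist')
print(fslot(s,312,225.7,0),fslot(s,312,235.5,.0103),fslot(s,312,273,.0783),fslot(s,312,266,.0703),fslot(s,278,225,0),fslot(s,347,225,0),fslot(s,260.3,320,.12),fslot(s,365.2,320,.12))
E
```

```text
[ 3.3936243  -1.35549443  0.        ] [ 3.34578052  2.54165483 10.3       ] [ 3.05884848  1.19228645 78.3       ] [ 3.0930685   0.67712669 70.3       ] [26.59588227 -1.82037098  0.        ] [-20.47433286  -1.92303331   0.        ] [ 22.75120068   3.85574183 120.        ] [-17.54410454   3.73811539 120.        ]
```

>>> {"name": "play_rows", "arguments": {
  "plan": [
    [0,0,0.6,0,0,0],
    [0,0,0.6,0,0,0],
    [0,0,0.6,0,0,0],
    [0,0,0,0,0,0],
    [0,0,0,0,0,0]
  ]
}}

```text
clock: 9.57
tool_pos: [0.4792, -0.2222, 0.1993]
orientation: [-150.0, -0.0, -93.3]
force: [-0.1, 0.3, -2.2]
opening: 0.0398
gripper_force: 30.0
```

>>> {"name": "play_rows", "arguments": {
  "plan": [
    [0,0,0.4,0,0,0],
    [0,0,0.4,0,0,0],
    [0,0,0.4,0,0,0],
    [0,0,0,0,0,0],
    [0,0,0,0,0,0]
  ]
}}

```text
clock: 9.98
tool_pos: [0.4853, -0.2226, 0.1892]
orientation: [-149.9, -0.0, -93.3]
force: [0.0, -0.0, -1.5]
opening: 0.0397
gripper_force: 30.0
```

>>> {"name": "play_rows", "arguments": {
  "plan": [
    [0.05,0,0.2,0,0,0],
    [0.05,0,0.2,0,0,0],
    [0,0,0,0,0,0],
    [0,0,0,0,0,0]
  ]
}}

```text
clock: 10.32
tool_pos: [0.4874, -0.2237, 0.1862]
orientation: [-149.9, -0.0, -93.3]
force: [0.8, 0.7, -2.3]
opening: 0.04
gripper_force: 30.0
```

>>> {"name": "play_rows", "arguments": {
  "plan": [
    [0.05,0,0.2,0,0,0],
    [0.0,0,0.2,0,0,0],
    [0,0,0,0,0,0],
    [0,0,0,0,0,0]
  ]
}}

```text
clock: 10.65
tool_pos: [0.4895, -0.2241, 0.1827]
orientation: [-149.9, -0.0, -93.3]
force: [1.9, 4.6, -3.9]
opening: 0.04
gripper_force: 30.0
```

>>> {"name": "play_rows", "arguments": {
  "plan": [
    [0.0,0,0.2,0,0,0],
    [0.0,0,0.2,0,0,0],
    [0,0,0,0,0,0],
    [0,0,0,0,0,0]
  ]
}}

```text
clock: 10.98
tool_pos: [0.4908, -0.2249, 0.1807]
orientation: [-149.8, -0.1, -93.3]
force: [-14.1, 5.8, 16.5]
opening: 0.0398
gripper_force: 30.0
```

>>> {"name": "play_rows", "arguments": {
  "plan": [
    [0.0,0,0.1,0,0,0],
    [0.0,0,0.1,0,0,0],
    [0,0,0,0,0,0],
    [0,0,0,0,0,0]
  ]
}}

```text
clock: 11.32
tool_pos: [0.4914, -0.2253, 0.1797]
orientation: [-149.8, -0.1, -93.4]
force: [-23.2, 5.6, 26.5]
opening: 0.0398
gripper_force: 30.0
```

```bash
python3 - <<'E'
from h import *
o=get_obs();print(inslot(o)*1000,S.inv().apply(o['force']),plan(slotpose([.002,.0113,.03]),T))
s=snapshot('wrist')
g=cv2.cvtColor(s['frame'],cv2.COLOR_RGB2GRAY).astype(int)
for v in (200,320):
    d=np.diff(g[v]);print(v,[(u,int(d[u])) for u in range(235,400) if abs(d[u])>20])
d=np.diff(g[:,312]);print([(v,int(d[v])) for v in range(140,300) if abs(d[v])>7])
a=s['frame'][140:340,240:390,::-1]
c=np.zeros((600,800,3),np.uint8);c[:,:450]=cv2.resize(a,(450,600),interpolation=cv2.INTER_CUBIC)
e=snapshot('side')['frame'][250:400,330:470,::-1];c[240:600,460:796]=cv2.resize(e,(336,360),interpolation=cv2.INTER_CUBIC)
cv2.imwrite('pics/c4.png',c)
for n in ['side','top','wrist']:
    if n=='top': snapshot(n)
    print(n,[(S.inv().apply(np.array(d['position'])-O).round(4).tolist(),round(d['score'],2)) for d in spot_point(n,'key_mid')[:4]])
E
```

```text
[ 2.95129868  9.06983054 28.84254521] [-7.06776929  4.25267301 34.72980569] (array([-0.22,  0.09, -0.12]), array([-0.21, -0.08,  0.04]))
200 [(250, 37), (273, 28), (274, 29), (355, -62), (356, 23), (378, 34), (379, 23)]
320 [(246, -26), (247, -60), (248, -26), (258, 48), (259, 103), (365, -52), (366, -97), (376, 50), (377, 39), (397, -27)]
[(146, -12), (147, -38), (148, -18), (152, 11), (153, 16), (170, 32), (248, 14), (268, 9), (274, 8), (275, 12), (276, -8), (277, -10)]
side [([-0.2304, 0.6329, 0.0544], 0.93), ([-0.2128, 0.4848, 0.047], 0.74), ([-0.194, 0.3675, 0.0353], 0.68), ([0.0037, 0.0116, 0.0358], 0.56)]
top [([-0.1934, 0.3624, 0.0336], 0.93), ([-0.2083, 0.4886, 0.0437], 0.76), ([-0.2295, 0.637, 0.0567], 0.63), ([0.0006, 0.0078, 0.0313], 0.62)]
wrist [([0.0017, 0.0076, 0.0304], 0.69)]
```

View pics/c4.png

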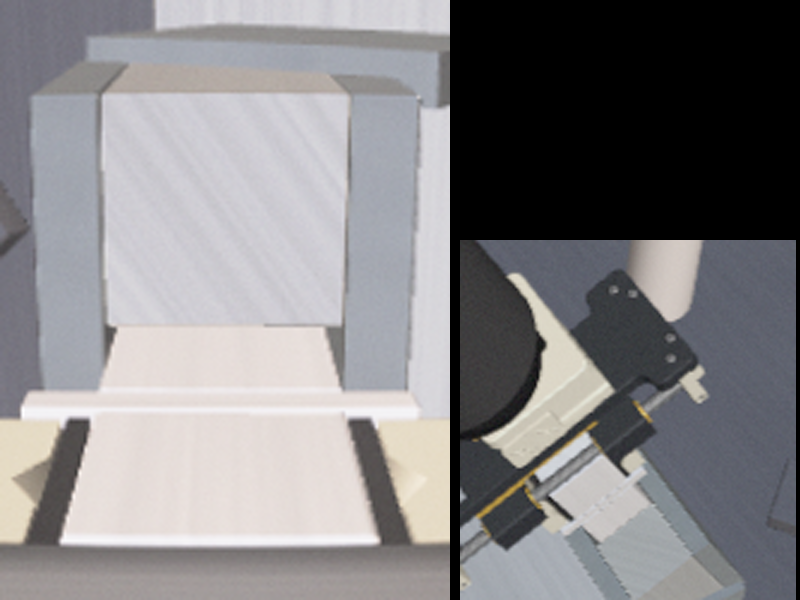

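>>> {"name": "play_rows", "arguments": {
  "plan": [
    [0,0,-0.15,0,0,0],
    [0,0,-0.1,0,0,0],
    [0,0,0,0,0,0]
  ]
}}

```text
clock: 11.87
tool_pos: [0.4912, -0.2249, 0.1799]
orientation: [-149.9, -0.1, -93.3]
force: [0.7, -1.2, -1.8]
opening: 0.0399
gripper_force: 30.0
```

>>> {"name": "play_rows", "arguments": {
  "grip": 7.0,
  "plan": [
    [0,0,0,0,0,0],
    [0,0,0,0,0,0],
    [0,0,0,0,0,0],
    [0,0,0,0,0,0],
    [0,0,-0.5,0,0,0],
    [0,0,-2,0,0,0],
    [0,0,-3,0,0,0],
    [0,0,-3,0,0,0],
    [0,0,-3,0,0,0],
    [0,0,0,0,0,0]
  ]
}}

```text
clock: 12.7
tool_pos: [0.4335, -0.2215, 0.2857]
orientation: [-149.4, -0.1, -93.3]
force: [0.8, -0.3, -0.2]
opening: 0.0697
gripper_force: 0.0
```

```bash
python3 - <<'E'
from h import *
o=get_obs();print(o['clock'],o['force'],o['opening'])
for n in ['wrist','side','top']:
    s=snapshot(n)
    if n=='wrist': cv2.imwrite('pics/w5.png',s['frame'][:,:,::-1])
    for t in ['slot','stop_top']: print(n,t,[(np.array(d['position']).round(4).tolist(),round(d['score'],2)) for d in spot_point(n,t)[:1]])
    print(n,[(S.inv().apply(np.array(d['position'])-O).round(4).tolist(),round(d['score'],2)) for d in spot_point(n,'key_mid')[:4]])
E
```

```text
12.7 [ 0.75202344 -0.29365849 -0.23513421] 0.06969840462548796
wrist slot [([0.5203, -0.2618, 0.1255], 0.7)]
wrist stop_top [([0.5204, -0.2603, 0.1286], 0.81)]
wrist [([0.0018, 0.0098, 0.0342], 0.56)]
side slot [([0.5179, -0.2388, 0.1246], 0.59)]
side stop_top [([0.5194, -0.2539, 0.1219], 0.71)]
side [([-0.1948, 0.365, 0.0355], 0.97), ([-0.2292, 0.6318, 0.0536], 0.77), ([0.0035, 0.0123, 0.0339], 0.65), ([-0.2137, 0.4828, 0.0478], 0.59)]
top slot [([0.5213, -0.2374, 0.119], 0.79)]
top stop_top [([0.5223, -0.2591, 0.1244], 0.75)]
top [([-0.2306, 0.6369, 0.0575], 0.93), ([0.0016, 0.0129, 0.0313], 0.86), ([-0.2128, 0.4846, 0.0422], 0.83), ([-0.1934, 0.3624, 0.0327], 0.73)]
```

View pics/w5.png

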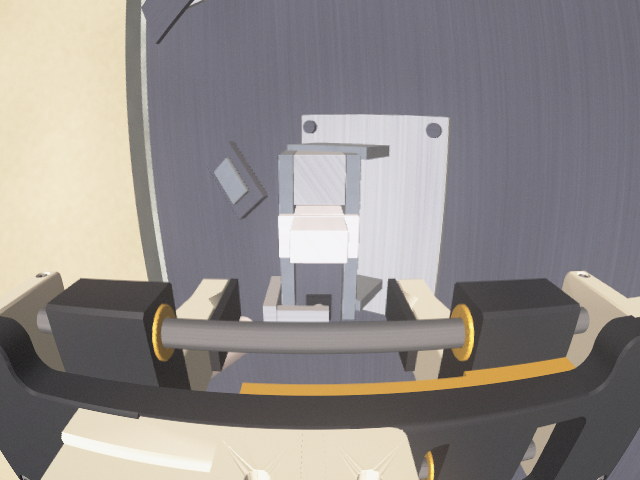

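```bash
python3 -c "
from plant import *
print(close_job())"
```

```text
the job is handed in; nothing more can be done
None
```

The middle key is jammed in the slot, flat on the stop, pushed in about 30 mm with its collar about 30 mm clear. I never lifted the thin and thick keys from the rack or touched the hammer, can or magnet, and the job is handed in; the judge's verdict was not shown.

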